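# Open the paste jar in its bench holder and keep the cap in hand

### The arm

A 6-joint arm with a two-finger parallel gripper is mounted at the origin on the work surface. World frame = base frame: x ahead of the robot, y to its left, z up, the work surface at z = 0. Lengths are in m, angles in rad, forces in N, time in s.
With the tool pointing down it reaches from about 0.325 to 0.775 m from the base axis. Payload 5.5 kg.
Tool frame: the origin (TCP) lies between the finger pads; the fingertips stand 8 mm ahead of it and the grasp point (between the pads) lies 11 mm behind it (tcp_to_tips is the distance from the TCP to the fingertips, in m); z points along the fingers, y is the direction in which the jaws open and shut (so a half turn about z gives the same grasp; the last joint's range is limited). The gripper opens to 88 mm and grips with 3 to 60 N. Pads are 20 mm wide; open, the fingers measure 115 mm over their backs; the gripper's body (75 mm by 178 mm) begins 61 mm behind the grasp point.
Start: joints at [-1.295, 0.091, 1.231, -0, 1.82, -0.057], TCP at [0.196, -0.567, 0.231] pointing down, gripper open.
Joint ranges: [-2.87, 2.87], [-0.86, 2.18], [0.17, 2.46], [-1.51, 4.65], [0.06, 2.69], [-2.65, 2.65]. Speed limits (rad/s): [2.57, 2.57, 3.01, 3.14, 3.14, 3.14].

### API

Orientations are given as a unit quaternion [w, x, y, z].
In Python, from bench import * gives the robot as it stands. Calls block until the motion is done:
- move_to(position, orientation): joint-space move of the TCP to a pose.
- move_l(position, speed=0.15, orientation=None): straight line of the TCP; orientation=None keeps the orientation; speed is the mean speed in m/s.
- movej(angles): joint-space move.
- gripper_open() and close(): open the fingers fully, or close them until they stop; the grip force is fixed at half the most.
- hold(seconds).
- inverse_kinematics(position, orientation): joint angles nearest the present ones, or None.
- state(): the state.
- get_image(name): name is "scene" or "top" or "wrist"; returns a dict with "frame" (400x640x3 uint8, blue, green, red), "depth" (400x640 float32, m along the optical axis (not along the pixel's ray), 0 where there is no reading), "camera_matrix" (3x3 intrinsics, pixels), "view" (4x4, takes a point from world to camera coordinates). Camera axes: x right, y up, looking along -z (the intrinsics and any distortion apply to the point x, -y, -z); pixel columns grow to the right and rows downward; lengths in m; the calibration is good to about 2 mm. The wrist camera is an equidistant fisheye: a pixel r from the principal point sees the ray r / f radians off the axis. A picture is of the moment at which its call begins.
A pose or a line that the arm cannot do raises IKError and nothing moves.
- job_done(): hands the job in, once; it reports no verdict.
The state is a dict: "time": time; "joint_pos": joint angles; "dq": joint speeds; "joint_torque": joint torques, N m; "ee_pos": TCP position; "ee_rot": TCP orientation; "ft_force": force on the tool from outside, world axes, zero at the start; "moment": the same for the moment, N m; "finger_gap": finger opening in m.
Only numpy, scipy, OpenCV 4.12 (cv2) and the standard library are available. Lean on these libraries where they do the work, as an engineer would, in place of code of your own. Each camera call takes 0.05 s, during which the arm holds its last target.

### The job

Stand the square-bodied paste jar right down on the floor of the square well of the steel bench holder, which braces it against turning. Then unscrew its tight twelve-sided cap anticlockwise, stop turning as soon as the thread has let go (a bit under a quarter turn), lift the cap straight off and finish holding it level in the gripper just above the jar's mouth, one to five centimetres clear, with the jar still seated. Do not tip the jar, and leave the other things on the bench where they are.

Things in the scene. Friction and masses are not known exactly. Their poses are not given: they have to be found in the camera images.
- jar: Grey metal jar, 0.3 to 0.6 kg, the only square-bodied one: body 54 x 54 mm along its x and y, 50 mm high; round shoulder 48 mm across up to 57 mm; 86 mm tall with its cap. Origin: centre of its underside; z up. Stands loose on the bench, too light to resist the cap's torque; it can be lifted and carried by its closed cap (1.5 mm of play up and down).
- cap: Black twelve-sided screw cap of the jar, 58 mm across flats, 24 mm high, 45 g, a thin grey ridge across its top along its x. A flat every 30 degrees, one facing +x. Origin: centre of its lower rim, 62 mm above the jar's underside when closed; z up. Closed at the start, its x along the jar's x. It surrounds the neck: once unscrewed it is clear after a straight lift of 20 mm.
- thread (a joint): Turn of the thread in the jar, rad: 0 closed, growing anticlockwise from above. Friction torque about 0.4 N m throughout; cap rises 2.4 mm per rad (follow it up). The cap can lead this reading by up to 0.1 rad. Locked below 0.9; free to lift off from 1.0 to 1.9; beyond that the lugs catch again. It stays where it is once the cap is off.
- holder: Dark steel holder bolted to the bench: foot 110 (x) x 82 (y) x 6 mm, on it a block 82 mm square, its top 36 mm above the bench, with a square well open upward, 58 x 58 mm along the holder's x and y, mouth flared over its last 6 mm to 70 mm. The jar fits any of four ways round. Origin: centre of the underside, on the bench.
- well_floor (a point): Centre of the well's floor, 6 mm above the bench, axes as the holder's; the mouth is 30 mm above it. The jar's origin comes here when it is seated.
- wrench: Bystander: open-ended steel wrench, 170 mm long, lying between jar and holder. Origin near its middle, on the bench.
- brush: Bystander: hand brush, 170 mm long, lying. Origin on the bench under it.
- tin: Bystander: round metal tin 60 mm across with a smooth round black lid 53 mm across, 84 mm tall in all. Origin: centre of its underside.
- wheel: Bystander: grey grinding wheel 110 mm across, 32 mm bore, 22 mm thick, lying flat. Origin: centre of its underside.
- oilcan: Bystander: oil can 72 mm across with a thin spout, 160 mm tall. Origin: centre of its underside.

How it is judged:
On the way, in this order (a step that is already met when the one before it is completed fails the run):
1. the closed jar stands on the floor of the well (horizontal distance between jar and well_floor below 0.006 m and z of jar in the frame of well_floor below 0.004 m and angle between jar's own z axis and vertical below 0.06 rad and value of joint thread below 0.3 rad), for 0.2 s.
2. the cap is unscrewed until the thread lets go, the jar braced in the well (horizontal distance between jar and well_floor below 0.006 m and z of jar in the frame of well_floor below 0.004 m and angle between jar's own z axis and vertical below 0.06 rad and value of joint thread above 1 rad), for 0.1 s.
At the end, for the whole second after the job is handed in: Jar upright on the well floor (4 mm in height, 6 mm sideways); thread turned 1.0 to 1.9 rad; cap off the jar, touching none of it, gripped and still, level within 0.2 rad, within 20 mm of the jar's axis, its lower rim 85 to 150 mm above the jar's underside (all of step 2 and value of joint thread below 1.9 rad and z of cap in the frame of jar between 0.085 and 0.15 m and horizontal distance between cap and jar below 0.02 m and angle between cap's own z axis and vertical below 0.2 rad and contact force between the fingers and cap above 2 N and contact force between cap and jar below 0.1 N and linear speed of cap below 0.02 m/s); the arm keeps its last pose, push and grip.
It fails at once if the jar is tipped by more than 30 degrees (angle between jar's own z axis and vertical above 0.52 rad).
It fails at once if the cap is turned on after the thread has let go (past 1.9 rad) (value of joint thread above 1.9 rad).
It fails at once if another thing on the bench is moved by more than 30 mm (distance of any of wrench, brush, tin, wheel, oilcan from where it was at the start of the episode above 0.03 m).
It also fails if it takes over 50 s, if anything falls off the work surface, if the arm or the gripper's body presses on something with over 40 N, if the wrist force passes 120 N, or if a joint passes its speed limit or range.

## Working session

There is one attempt and no reset: what is moved stays moved. The work goes in short steps, each a Python script; the robot and the scene stay as the last script left them, time stands still between calls to the robot, and variables do not carry over. Pictures are saved under pics/ and viewed, and the job is handed in when it is done.

```bash
ls; mkdir -p pics
python3 - <<'E'
from bench import *
import cv2,numpy as np
for n in ["scene","top","wrist"]:
    im=get_image(n); cv2.imwrite(f"pics/a_{n}.png",im["frame"]); np.savez(f"pics/a_{n}.npz",**im)
    print(n,im["camera_matrix"].round(2).tolist(),im["view"].round(3).tolist(), [k for k in im])
print(state())
E
```

```text
pics
scene [[419.25, 0.0, 317.44], [0.0, 419.25, 204.37], [0.0, 0.0, 1.0]] [[0.394, 0.919, -0.001, -0.147], [-0.793, 0.34, 0.505, 0.476], [0.464, -0.198, 0.863, -1.588], [0.0, 0.0, 0.0, 1.0]] ['frame', 'depth', 'camera_matrix', 'view']
top [[369.21, 0.0, 321.38], [0.0, 369.21, 198.17], [0.0, 0.0, 1.0]] [[0.017, -1.0, -0.006, -0.1], [0.978, 0.016, 0.208, -0.608], [-0.207, -0.009, 0.978, -0.778], [0.0, 0.0, 0.0, 1.0]] ['frame', 'depth', 'camera_matrix', 'view']
wrist [[309.71, 0.0, 323.12], [0.0, 309.71, 197.91], [0.0, 0.0, 1.0]] [[0.327, -0.945, -0.003, -0.6], [0.907, 0.314, -0.281, 0.035], [0.266, 0.089, 0.96, -0.391], [0.0, 0.0, 0.0, 1.0]] ['frame', 'depth', 'camera_matrix', 'view']
{'time': 0.15, 'joint_pos': array([-1.29470229e+00,  9.17161126e-02,  1.23159154e+00, -1.38540709e-05,
        1.81981770e+00, -5.66963188e-02]), 'dq': array([ 0.00030381, -0.00441707, -0.0025066 ,  0.00095105, -0.0001342 ,
       -0.00027488]), 'joint_torque': array([ 2.55297971e-03, -4.47043097e+01, -4.06906593e+01,  6.99248048e-02,
        2.73991562e-02, -9.89842874e-05]), 'ee_pos': array([ 0.19594685, -0.56687679,  0.22975855]), 'ee_rot': array([-7.61008385e-04,  9.86188226e-01,  1.65626673e-01, -9.05735170e-05]), 'ft_force': array([-0.47340006,  0.52858873, -0.21120447]), 'moment': array([-0.0457121 , -0.03411723,  0.01457182]), 'finger_gap': 0.08812488127538243}
```

View pics/a_scene.png

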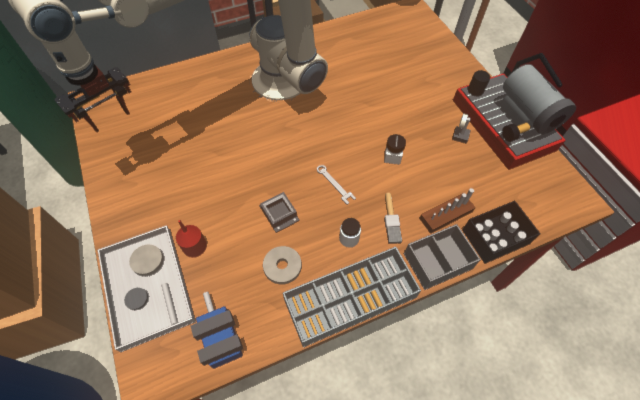

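View pics/a_top.png

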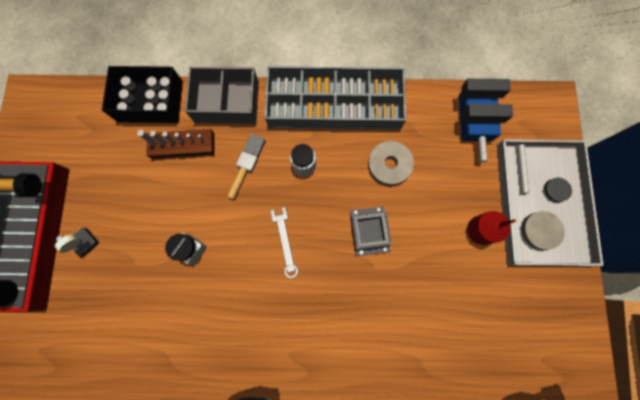

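The jar is at scene (395,148) and top (183,248), with its ridge visible. The holder is at scene (279,210) and top (370,231), with the wrench between them at top (285,243). The tin is at top (303,158).

```bash
cat > h.py <<'E'
import numpy as np,cv2
def ray(im,u,v,fish=False):
    K=im["camera_matrix"];V=im["view"]
    a=(u-K[0,2])/K[0,0];b=(v-K[1,2])/K[1,1]
    if fish:
        r=np.hypot(a,b);s=np.sin(r)/max(r,1e-9);d=np.array([a*s,-b*s,-np.cos(r)])
    else: d=np.array([a,-b,-1.])
    R=V[:3,:3];return -R.T@V[:3,3],R.T@d
def onz(im,u,v,z,fish=False):
    o,d=ray(im,u,v,fish);return o+d*(z-o[2])/d[2]
E
python3 - <<'E'
from h import *
im=dict(np.load("pics/a_top.npz"))
for n,u,v,z in [("cap",180,247,.086),("hold",370,230,.036),("wr",285,243,0),("tin",303,152,.084)]:
    print(n,onz(im,u,v,z).round(3), (lambda p:p)(im["depth"][v,u]))
f=im["frame"]
a=cv2.resize(f[210:280,140:230],None,fx=6,fy=6,interpolation=cv2.INTER_CUBIC)
b=cv2.resize(f[195:265,330:410],None,fx=6,fy=6,interpolation=cv2.INTER_CUBIC)[:,:]
s=dict(np.load("pics/a_scene.npz"))
for n,u,v,z in [("cap",396,142,.086),("hold",279,208,.036)]: print(n,onz(s,u,v,z).round(3))
cv2.imwrite("pics/crop1.png",np.hstack([a[:,:400],b[:,:400]]))
w=np.load("pics/a_scene.npz")["frame"]
E
```

```text
cap [0.492 0.213 0.086] 0.79881537
hold [ 0.542 -0.203  0.036] 0.8837517
wr [ 0.512 -0.004  0.   ] 0.8760579
tin [ 0.713 -0.046  0.084] 0.8432057
cap [0.499 0.216 0.086]
hold [ 0.55  -0.202  0.036]
```

View pics/a_wrist.png

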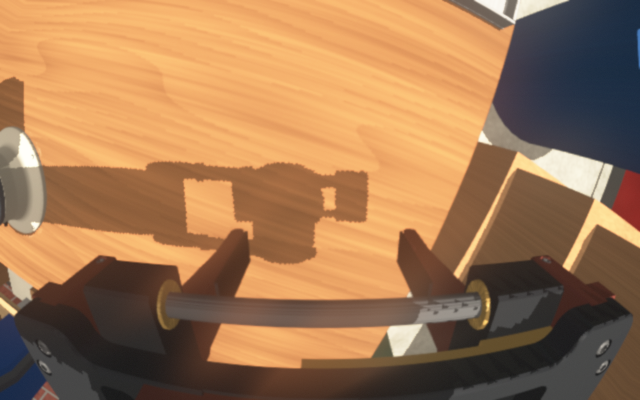

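Run:
```python
from bench import *
from h import *
# wrist camera pose in TCP frame
from scipy.spatial.transform import Rotation as Rn
s=state();q=s['ee_rot'];R=Rn.from_quat(q[[1,2,3,0]]).as_matrix()
V=np.load("pics/a_wrist.npz")["view"]
c=-V[:3,:3].T@V[:3,3]
print("cam",c,"in tcp",R.T@(c-s['ee_pos']),"look",R.T@(-V[2,:3]),"right",R.T@V[0,:3])
```

```text
cam [ 0.26860864 -0.5426522   0.38332755] in tcp [ 0.07660017  0.0006064  -0.15356448] look [-0.28073722 -0.00132001  0.95978376] right [-7.41103596e-05  9.99999081e-01  1.35363988e-03]
```

```bash
cat >> h.py <<'E'
def quat(a): return [0.0,float(np.cos(a/2)),float(np.sin(a/2)),0.0]
E
python3 - <<'E'
from bench import *
from h import *
move_to([0.496,0.213,0.26],quat(1.98))
im=get_image("wrist");cv2.imwrite("pics/b_wrist.png",im["frame"]);np.savez("pics/b_wrist.npz",**im)
s=state();print(s['time'],s['ee_pos'],s['joint_pos'],s['ft_force'])
E
```

```text
3.1417 [0.49630455 0.21237477 0.25988223] [ 3.41396643e-01 -6.28652959e-02  1.33421957e+00 -1.41931536e-04
  1.87040795e+00 -6.66171863e-02] [ 0.36341269 -0.46704317  0.74086143]
```

View pics/b_wrist.png

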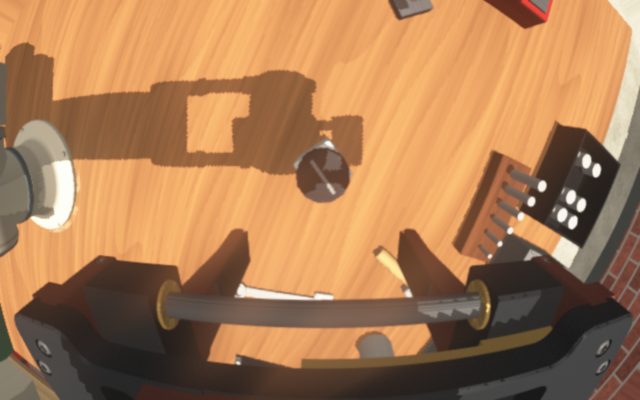

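View pics/crop1.png

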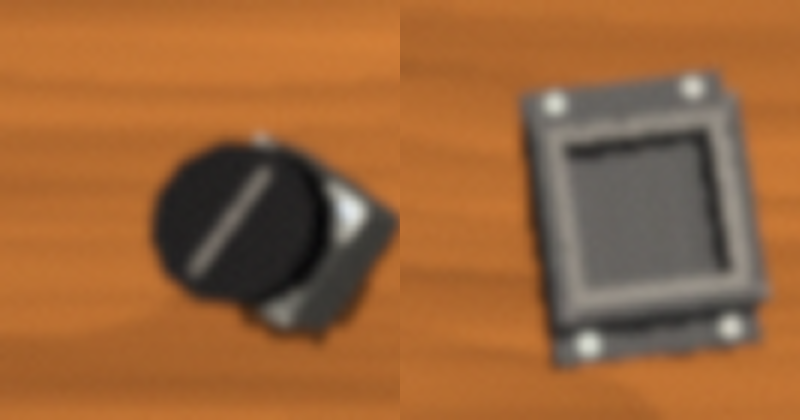

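Wrist view: the cap is at about (323,175), with the ridge running from about (312,163) to (334,193). A body corner shows at (300,160).

```bash
cat >> h.py <<'E'
def cap(im,fish,box,z=.086,thr=70):
    u0,v0,u1,v1=box;k=8
    f=cv2.resize(im["frame"][v0:v1,u0:u1],None,fx=k,fy=k,interpolation=cv2.INTER_CUBIC)
    return f,k
E
python3 - <<'E'
from h import *
im=dict(np.load("pics/b_wrist.npz"))
f=im["frame"][135:215,285:365]
cv2.imwrite("pics/c1.png",cv2.resize(f,None,fx=7,fy=7,interpolation=cv2.INTER_CUBIC))
h=cv2.cvtColor(f,cv2.COLOR_BGR2HSV)
E
```

```text
(no output)
```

View pics/c1.png

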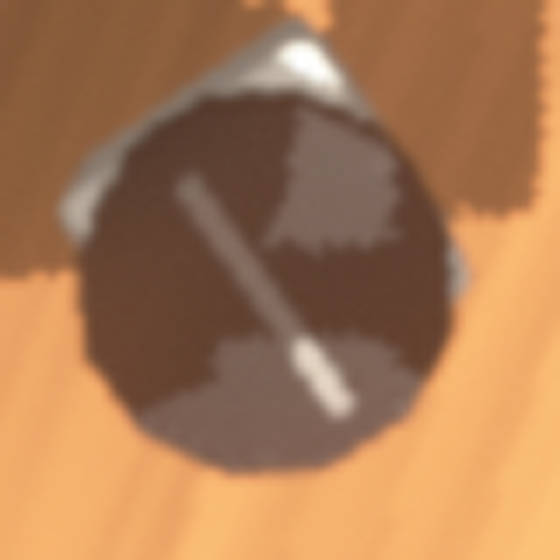

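Run:
```python
from h import *
def two(im,p,q,z,fish):
    a=onz(im,*p,z,fish);b=onz(im,*q,z,fish);d=b-a
    print("mid",((a+b)/2).round(4),"len",np.hypot(*d[:2]).round(4),"yaw deg",np.degrees(np.arctan2(d[1],d[0])).round(1)%180, "jaw mod30",np.degrees(np.arctan2(d[1],d[0]))%30)
im=dict(np.load("pics/b_wrist.npz"))
t=lambda p,k,o:((p[0]+.5)/k-.5+o[0],(p[1]+.5)/k-.5+o[1])
two(im,t((188,185),7,(285,135)),t((343,408),7,(285,135)),.087,True)
for e in [(80,300),(452,270),(266,472)]:print(onz(im,*t(e,7,(285,135)),.086,True).round(4))
im=dict(np.load("pics/a_top.npz"))
two(im,t((195,273),6,(140,210)),t((266,170),6,(140,210)),.087,False)
# holder: rim block outer & well mouth corners in crop (x-400)
C=[(547-400,130),(722-400,108),(755-400,285),(575-400,310)]
P=np.array([onz(im,*t(c,6,(330,195)),.036) for c in C]);print(P.round(4),P.mean(0))
for i in range(4):
    d=P[(i+1)%4]-P[i];print(np.hypot(*d[:2]).round(4),np.degrees(np.arctan2(d[1],d[0])).round(1)%90)
C=[(554-400,103),(693-400,87),(731-400,326),(588-400,344)]
P=np.array([onz(im,*t(c,6,(330,195)),.008) for c in C]);print(P.round(4),P.mean(0))
for i in range(4):
    d=P[(i+1)%4]-P[i];print(np.hypot(*d[:2]).round(4),np.degrees(np.arctan2(d[1],d[0])).round(1)%90)
```

```text
mid [0.4935 0.2162 0.087 ] len 0.0426 yaw deg 147.5 jaw mod30 27.501440776730462
[0.4672 0.2043 0.086 ]
[0.5182 0.2315 0.086 ]
[0.5047 0.1901 0.086 ]
mid [0.4933 0.2174 0.087 ] len 0.0433 yaw deg 149.4 jaw mod30 29.438209602778766
[[ 0.5738 -0.1667  0.036 ]
 [ 0.5836 -0.2348  0.036 ]
 [ 0.5151 -0.2462  0.036 ]
 [ 0.5044 -0.1773  0.036 ]] [ 0.54421785 -0.20623464  0.036     ]
0.0687 8.200000000000003
0.0694 9.5
0.0697 8.799999999999997
0.0702 8.7
[[ 0.5894 -0.1718  0.008 ]
 [ 0.5968 -0.2277  0.008 ]
 [ 0.5015 -0.2413  0.008 ]
 [ 0.4935 -0.185   0.008 ]] [ 0.54529133 -0.20645262  0.008     ]
0.0564 7.599999999999994
0.0963 8.099999999999994
0.0568 8.099999999999994
0.0968 7.8
```

Both views agree: the jar axis is at about (0.4935, 0.2165), with yaw about 148.5° and a ridge length of 43 mm. The holder mouth measures 69.5 mm (70 given) at (0.5445, −0.206), yaw about 8.3°. I'll centre the jar with a first squeeze, then grasp it at 90° to that.

Run:
```python
from bench import *
from h import *
d=np.radians
P=[0.4935,0.2165]
move_to(P+[0.15],quat(d(-1.5)))
move_l(P+[0.066],speed=.1)
close(); s=state();print(s['time'],s['ee_pos'],s['finger_gap'],s['ft_force'],s['moment'],s['joint_pos'][5])
gripper_open()
move_to(P+[0.066],quat(d(88.5)))
close(); s=state();print(s['time'],s['ee_pos'],s['finger_gap'],s['ft_force'],s['moment'],s['joint_pos'][5])
im=get_image("wrist");cv2.imwrite("pics/d_wrist.png",im["frame"])
im=get_image("top");cv2.imwrite("pics/d_top.png",cv2.resize(im["frame"][180:300,110:260],None,fx=5,fy=5))
```

```text
6.4583 [0.49360429 0.21653506 0.06619761] 0.05779333411805757 [-0.14361875  0.35485742  0.15531144] [0.07165122 0.02492062 0.01327295] 1.9472676115237932
9.0917 [0.49352823 0.21649152 0.06600887] 0.05760544283845204 [-0.13453338 -0.57521117  0.54298505] [-0.01523867 -0.10377817  0.01737337] 0.37652337655839024
```

View pics/d_wrist.png

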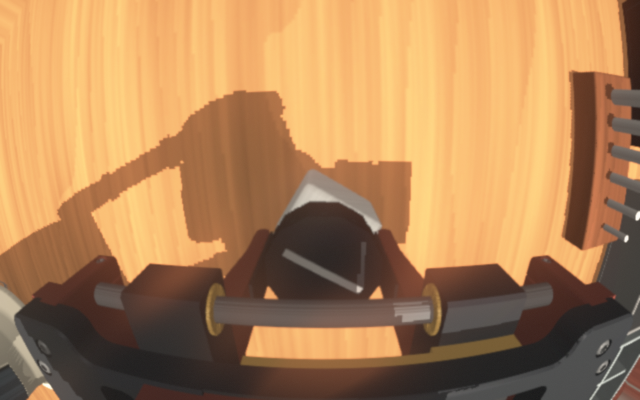

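View pics/d_top.png

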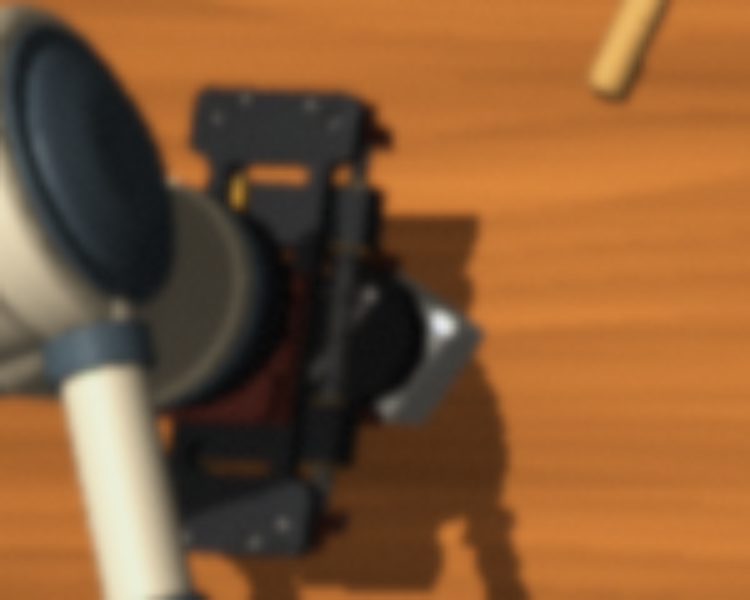

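Grip confirmed at a 57.6 mm gap on the flats. Next: lift, and view the holder from the wrist camera on the way.

Run:
```python
from bench import *
from h import *
d=np.radians
move_l([0.4935,0.2165,0.18],speed=.12)
s=state();print(s['time'],s['finger_gap'],s['ft_force'])
move_to([0.466,-0.268,0.2],quat(d(38.3)))
im=get_image("wrist");cv2.imwrite("pics/e_wrist.png",im["frame"]);np.savez("pics/e_wrist.npz",**im)
t=get_image("top");np.savez("pics/e_top.npz",**t);cv2.imwrite("pics/e_top.png",t["frame"])
s=state();print(s['time'],s['ee_pos'],s['finger_gap'],s['ft_force'],s['moment'],s['joint_pos'])
```

```text
10.2917 0.05795969433039875 [ 0.17772541  0.51216064 -6.48540417]
12.1583 [ 0.46650496 -0.26703525  0.19994238] 0.05823261540144235 [ 0.81971481 -0.04166013 -6.03459929] [ 0.00492773 -0.04221908 -0.03204637] [-5.83357582e-01 -8.12155701e-02  1.45778933e+00  2.75336773e-04
  1.76510456e+00  3.17167159e-01]
```

View pics/e_wrist.png

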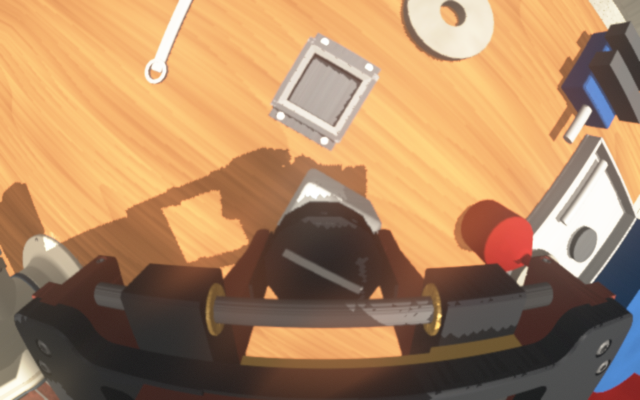

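The holder is at about (325,90) with bolts near (324,41), (370,67), (324,141) and (280,116). The ridge runs (285,252)–(362,290), and the jar hangs level. Next I'll refine the holder from the bolts.

Run:
```python
from h import *
im=dict(np.load("pics/e_wrist.npz"));f=im["frame"]
cv2.imwrite("pics/e_crop.png",np.hstack([cv2.resize(f[25:155,255:395],None,fx=4,fy=4,interpolation=cv2.INTER_CUBIC)]))
B=[]
g=cv2.cvtColor(f,cv2.COLOR_BGR2HSV)
for u,v in [(324,41),(370,67),(324,141),(280,116)]:
    p=g[v-6:v+7,u-6:u+7]; m=((p[...,2]>200)&(p[...,1]<60)).astype(np.uint8)
    M=cv2.moments(m,True); c=(u-6+M['m10']/M['m00'],v-6+M['m01']/M['m00']);B.append(onz(im,*c,.009,True)); print(c,m.sum())
P=np.array(B);print(P.round(4),P.mean(0))
for i in range(4):
    d=P[(i+1)%4]-P[i];print(np.hypot(*d[:2]).round(4),np.degrees(np.arctan2(d[1],d[0])).round(1)%90)
a=onz(im,285,252,.2+.02,True)
print("ridge", [onz(im,u,v,.2+.021,True).round(4) for u,v in ((285,252),(362,290))])
```

```text
(324.375, 41.333333333333336) 72
(368.8875, 67.0375) 80
(323.78125, 140.5) 64
(280.05882352941177, 115.67647058823529) 68
[[ 0.5881 -0.1725  0.009 ]
 [ 0.5961 -0.2285  0.009 ]
 [ 0.5001 -0.2414  0.009 ]
 [ 0.4922 -0.1859  0.009 ]] [ 0.54411394 -0.2070649   0.009     ]
0.0566 8.099999999999994
0.0968 7.599999999999994
0.0561 8.099999999999994
0.0968 7.9
ridge [array([ 0.4637, -0.2464,  0.221 ]), array([ 0.4702, -0.2897,  0.221 ])]
```

View pics/e_crop.png

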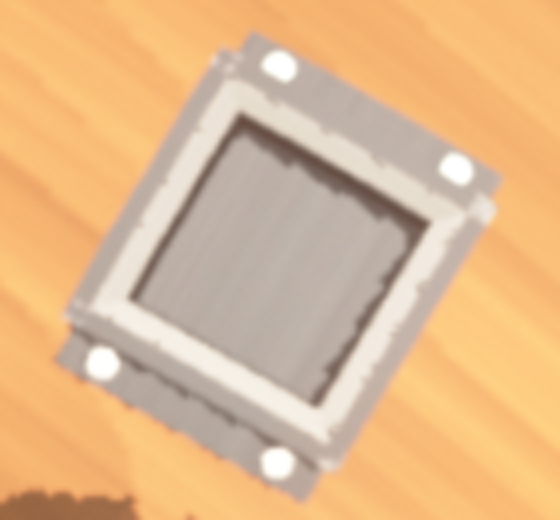

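Holder is at (0.5442, −0.2068), yaw 8.0°, with bolt spacing 56.5 × 96.8 mm consistent in both views. The ridge measures 8.5° mod 90, as planned. Inserting now.

Run:
```python
from bench import *
from h import *
d=np.radians
H=[0.5442,-0.2068]
move_to(H+[0.125],quat(d(38.0)))
s=state();print(s['time'],s['ee_pos'],s['ft_force'])
for z in np.arange(.108,.0715,-.004):
    move_l(H+[float(z)],speed=.04)
    s=state();f=s['ft_force'];print(round(s['time'],2),round(z,4),s['ee_pos'].round(4),f.round(1),s['moment'].round(2))
    if f[2]>12 or np.hypot(*f[:2])>12: print("stop");break
im=get_image("wrist");cv2.imwrite("pics/f_wrist.png",im["frame"]);np.savez("pics/f_wrist.npz",**im)
t=get_image("scene");np.savez("pics/f_scene.npz",**t);cv2.imwrite("pics/f_scene.png",cv2.resize(t["frame"][150:260,210:350],None,fx=5,fy=5))
```

```text
12.725 [ 0.54435225 -0.20562507  0.12387838] [ 0.76197103 -0.62666101 -4.58582689]
13.3 0.108 [ 0.544  -0.207   0.1079] [-0.6  0.3 -5.5] [-0.03 -0.   -0.02]
13.55 0.104 [ 0.5441 -0.2067  0.1037] [-0.1  0.1 -4.9] [-0.04  0.03  0.05]
13.8 0.1 [ 0.544  -0.2067  0.0995] [ 0.4  0.2 -5.6] [-0.05  0.01 -0.03]
14.05 0.096 [ 0.544  -0.2067  0.0955] [-0.8 -0.6 -5.8] [-0.    0.01  0.07]
14.3 0.092 [ 0.544  -0.2067  0.0915] [ 0.5 -0.3 -5.6] [-0.05  0.01 -0.04]
14.55 0.088 [ 0.544  -0.2067  0.0875] [-0.7  0.5 -5.4] [-0.07  0.    0.01]
14.8 0.084 [ 0.544  -0.2067  0.0835] [ 0.1  0.5 -5.5] [ 0.03 -0.03  0.01]
15.05 0.08 [ 0.544  -0.2067  0.0795] [-0.4  0.3 -5.7] [-0.04  0.06 -0.02]
15.3 0.076 [ 0.544  -0.2067  0.0755] [-0.4  0.5 -5.7] [-0.03  0.01 -0.02]
15.55 0.072 [ 0.5447 -0.207   0.0729] [-0.2  0.7  0.9] [-0.01  0.03 -0.01]
```

View pics/f_wrist.png

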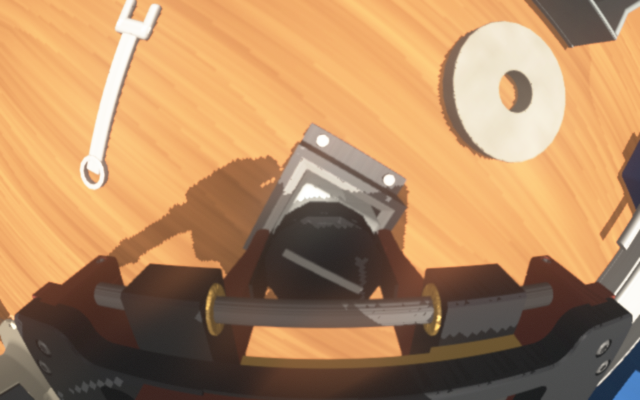

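View pics/f_scene.png

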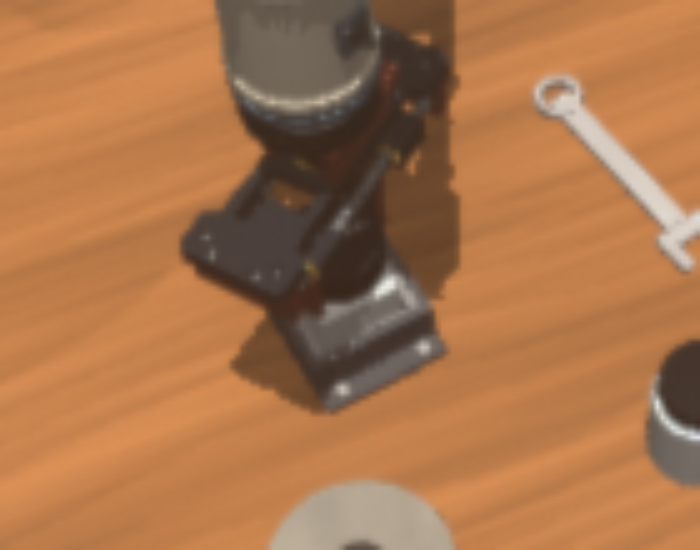

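The load came off (−5.7 to +0.9 N) right at floor height. I'll press slightly to confirm the jar is seated.

Run:
```python
from bench import *
from h import *
H=[0.5442,-0.2068]
for z in [.0712,.0704,.0696]:
    move_l(H+[z],speed=.02); hold(.1)
    s=state();f=s['ft_force'];print(round(s['time'],2),z,s['ee_pos'].round(4),f.round(1),s['moment'].round(2),s['finger_gap'])
    if f[2]>10: break
hold(.3);s=state();print(s['time'],s['ee_pos'],s['ft_force'])
```

```text
16.0 0.0712 [ 0.5446 -0.207   0.0719] [ 0.4 -0.   2.7] [-0.05 -0.1   0.01] 0.05771660304640302
16.35 0.0704 [ 0.5447 -0.207   0.0718] [-1.8  0.7  6. ] [ 0.06  0.08 -0.03] 0.05769461471994054
16.7 0.0696 [ 0.5449 -0.2071  0.0717] [-0.1  0.   8.2] [0.13 0.29 0.02] 0.0576665458546666
17.0 [ 0.54497026 -0.20714346  0.07178215] [-0.67002381 -0.38921569  9.00569854]
```

Contact is firm at TCP z 0.0718 (0.072 predicted). Unscrewing in steps, following the thread's rise.

Run:
```python
from bench import *
from h import *
a0=np.radians(38.0)
def yaw(q): return 2*np.arctan2(q[2],q[1])
for th in np.arange(0.1,0.61,.1):
    move_to([.5446,-.207,.0714+.0024*th],quat(a0+th))
    s=state();y=(yaw(s['ee_rot'])-a0+np.pi)%(2*np.pi)-np.pi
    print(round(s['time'],2),round(th,2),y.round(3),s['ee_pos'].round(4),s['ft_force'].round(1),s['moment'].round(2),s['finger_gap'].round(4))
    if np.linalg.norm(s['ft_force'])>30: print('stop');break
im=get_image("wrist");cv2.imwrite("pics/g_wrist.png",im["frame"]);np.savez("pics/g_wrist.npz",**im)
```

```text
Traceback (most recent call last):
AttributeError: 'float' object has no attribute 'round'
```

Run:
```python
from bench import *
from h import *
a0=np.radians(38.0)
def yaw(q): return 2*np.arctan2(q[2],q[1])
for th in np.arange(0.2,0.71,.1):
    move_to([.5446,-.207,.0714+.0024*th],quat(a0+th))
    s=state();y=(yaw(s['ee_rot'])-a0+np.pi)%(2*np.pi)-np.pi
    print(round(s['time'],2),round(th,2),round(float(y),3),s['ee_pos'].round(4),s['ft_force'].round(1),s['moment'].round(2),round(float(s['finger_gap']),4))
    if np.linalg.norm(s['ft_force'])>30: print('stop');break
im=get_image("wrist");cv2.imwrite("pics/g_wrist.png",im["frame"]);np.savez("pics/g_wrist.npz",**im)
```

```text
17.5 0.2 0.195 [ 0.5446 -0.207   0.072 ] [-0.9 -0.5  2.7] [-0.03  0.11 -0.18] 0.0575
17.75 0.3 0.295 [ 0.5446 -0.207   0.0722] [-0.  -0.   2.8] [ 0.01  0.03 -0.21] 0.0575
18.0 0.4 0.395 [ 0.5447 -0.207   0.0725] [-0.7  0.   2.7] [ 0.03  0.07 -0.27] 0.0578
18.25 0.5 0.494 [ 0.5446 -0.207   0.0727] [-0.6 -0.3  4.1] [ 0.01  0.05 -0.28] 0.0576
18.5 0.6 0.594 [ 0.5447 -0.207   0.0729] [-0.7  0.3  4.5] [ 0.05  0.02 -0.24] 0.0576
18.75 0.7 0.694 [ 0.5447 -0.207   0.0732] [-0.4  0.6  3.8] [-0.01 -0.09 -0.21] 0.058
```

View pics/g_wrist.png

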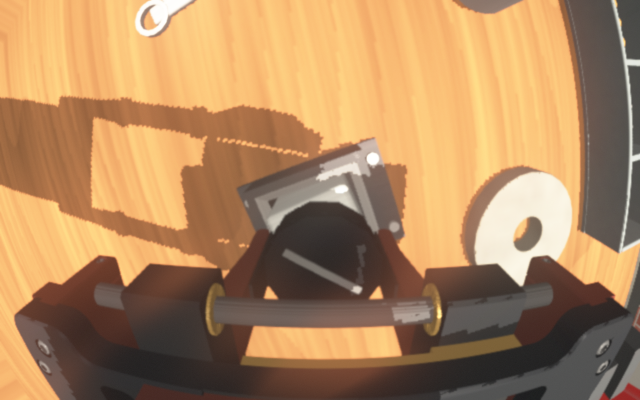

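The ridge hasn't moved in the gripper, so the cap isn't slipping. The reaction moment is about −0.25 N·m and the jar body is still square in the well. Continuing.

Run:
```python
from bench import *
from h import *
a0=np.radians(38.0)
def yaw(q): return 2*np.arctan2(q[2],q[1])
for th in list(np.arange(0.8,1.31,.1))+[1.36]:
    move_to([.5446,-.207,.0714+.0024*th],quat(a0+th))
    s=state();y=(yaw(s['ee_rot'])-a0+np.pi)%(2*np.pi)-np.pi
    print(round(s['time'],2),round(th,2),round(float(y),3),s['ee_pos'].round(4),s['ft_force'].round(1),s['moment'].round(2),round(float(s['finger_gap']),4))
    if np.linalg.norm(s['ft_force'])>30: print('stop');break
hold(.3)
im=get_image("wrist");cv2.imwrite("pics/h_wrist.png",im["frame"]);np.savez("pics/h_wrist.npz",**im)
```

```text
19.05 0.8 0.795 [ 0.5447 -0.207   0.0734] [0.5 0.4 4.3] [ 0.01 -0.1  -0.18] 0.0578
19.3 0.9 0.895 [ 0.5447 -0.207   0.0736] [0.3 0.5 3.6] [ 0.09 -0.21 -0.21] 0.0578
19.55 1.0 0.995 [ 0.5447 -0.2069  0.0739] [0.6 0.6 4.9] [ 0.17 -0.23 -0.29] 0.0578
19.8 1.1 1.095 [ 0.5447 -0.2069  0.0741] [1.4 0.5 4.1] [ 0.15 -0.21 -0.28] 0.0579
20.05 1.2 1.194 [ 0.5447 -0.2069  0.0744] [0.6 1.3 3.5] [ 0.26 -0.33 -0.26] 0.0578
20.3 1.3 1.294 [ 0.5447 -0.2069  0.0746] [1.2 1.8 3.9] [ 0.31 -0.35 -0.25] 0.0576
20.55 1.36 1.356 [ 0.5447 -0.2069  0.0747] [1.4 1.4 3.2] [ 0.34 -0.41 -0.37] 0.0579
```

View pics/h_wrist.png

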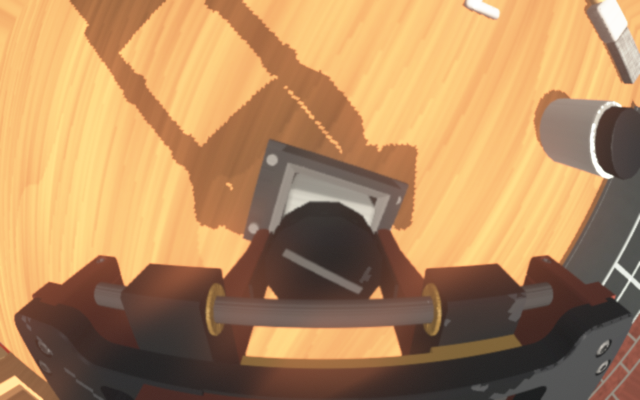

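No slip so far (ridge unchanged at (285,252)–(362,290)), and the actual turn is 1.356 rad, so the thread should be at 1.17 rad or more. Next is a slow straight lift, watching for the jar's weight.

Run:
```python
from bench import *
from h import *
for z in [.0765,.078,.080,.083,.087]:
    move_l([.5447,-.2069,z],speed=.02); hold(.1)
    s=state();f=s['ft_force'];print(round(s['time'],2),z,s['ee_pos'].round(4),f.round(1),s['moment'].round(2))
    if f[2]<-3: print("stop");break
im=get_image("wrist");cv2.imwrite("pics/i_wrist.png",im["frame"])
```

```text
21.25 0.0765 [ 0.5442 -0.2068  0.0757] [ 0.6  1.8 -0.7] [ 0.23 -0.29 -0.33]
21.6 0.078 [ 0.5441 -0.2068  0.0774] [-2.2  0.9 -2.6] [ 0.24  0.03 -0.25]
21.95 0.08 [ 0.5451 -0.2073  0.0808] [ 0.4 -0.4 -0.5] [-0.07 -0.14 -0.05]
22.35 0.083 [ 0.5447 -0.2069  0.083 ] [ 0.5  0.5 -0.5] [ 0.04 -0.1  -0.04]
22.8 0.087 [ 0.5447 -0.2069  0.087 ] [-0.3 -0.5 -0.4] [-0.02 -0.18  0.02]
```

Free: only the cap's weight is left (−0.5 N). Raising it to mid-window, rim about 112 mm above the jar's underside.

Run:
```python
from bench import *
from h import *
move_l([.5447,-.2069,.122],speed=.05); hold(.3)
s=state();print(s['time'],s['ee_pos'],s['ee_rot'],s['ft_force'].round(1),s['finger_gap'],abs(s['dq']).max())
im=get_image("wrist");cv2.imwrite("pics/j_wrist.png",im["frame"])
np.savez("pics/j_wrist.npz",**im)
t=get_image("scene");np.savez("pics/j_scene.npz",**t);cv2.imwrite("pics/j_scene.png",cv2.resize(t["frame"][140:250,210:350],None,fx=5,fy=5))
t=get_image("top");cv2.imwrite("pics/j_top.png",t["frame"])
```

```text
24.0 [ 0.5445845  -0.20685019  0.12168621] [-2.57083479e-04  5.30498883e-01  8.47685595e-01 -3.26921572e-05] [ 0.2  0.4 -1.5] 0.05773084988628962 0.002107032800869131
```

View pics/j_wrist.png

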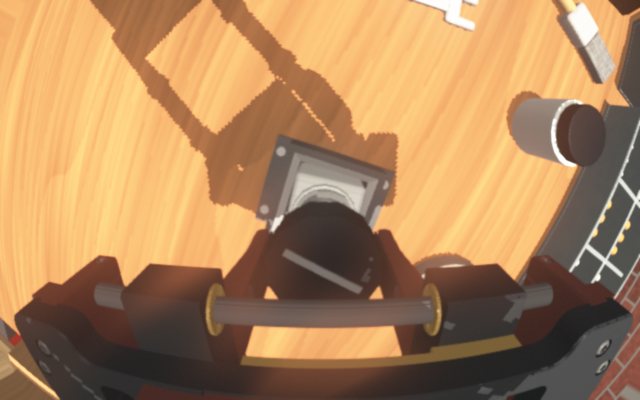

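View pics/j_scene.png

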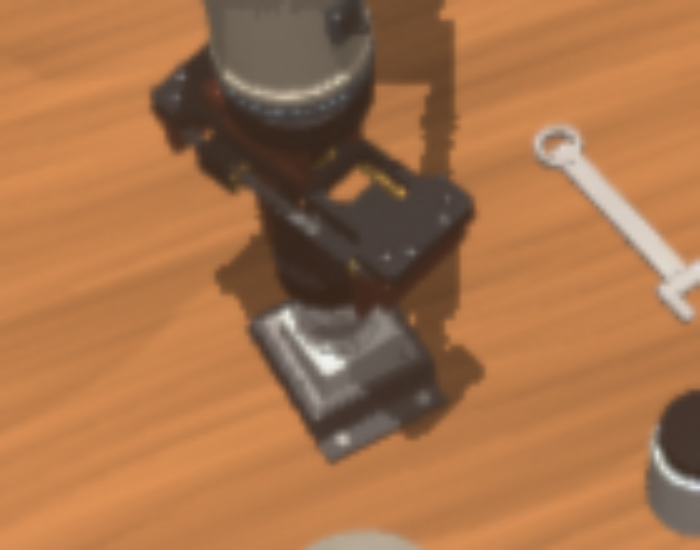

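View pics/j_top.png

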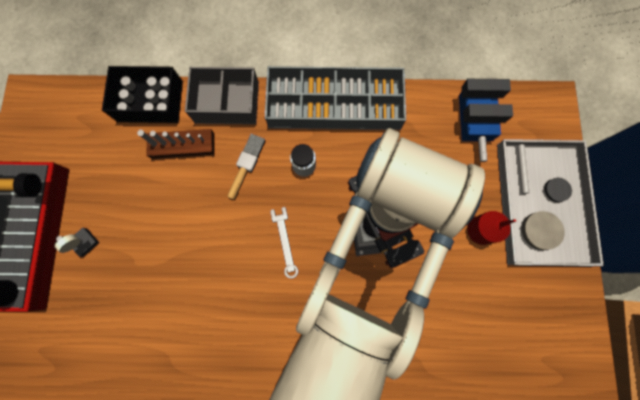

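The jar is left in the well with its bare neck showing (wrist (325,190)). The cap is level in the gripper with the ridge unmoved, and the bystanders are where they started. One quick depth check of the jar's height before handing in.

Run:
```python
from h import *
im=dict(np.load("pics/j_scene.npz"))
K=im["camera_matrix"]
pts=[]
for v in range(195,222):
  for u in range(262,300):
    z=im["depth"][v,u]
    if z<=0: continue
    o,d=ray(im,u,v);p=o+d*z
    q=p[:2]-[.5442,-.2068];c,s=np.cos(np.radians(8)),np.sin(np.radians(8))
    l=np.array([c*q[0]+s*q[1],-s*q[0]+c*q[1]])
    if np.abs(l).max()<.026: pts.append((*l,p[2]))
P=np.array(pts);print(len(P));print(np.histogram(P[:,2],bins=np.arange(.03,.1,.004)))
```

```text
257
(array([ 3,  5,  4,  5,  6, 35, 28, 23, 15, 10,  9, 11, 20, 19,  3,  1,  0]), array([0.03 , 0.034, 0.038, 0.042, 0.046, 0.05 , 0.054, 0.058, 0.062,
       0.066, 0.07 , 0.074, 0.078, 0.082, 0.086, 0.09 , 0.094, 0.098]))
```

The body top shows at 0.050–0.062 m (0.056 expected if seated), and the neck top at about 0.086 m. Both fit a seated jar with about 3 cm clearance under the cap.

Run:
```python
from bench import *
print(job_done()); s=state();print(s['time'],s['ee_pos'],s['finger_gap'])
```

```text
the job is handed in; nothing more can be done
None
the job is handed in; nothing more can be done
```

I seated the jar in the well, unscrewed the cap by 1.36 rad, lifted it straight off and handed the job in at about 24 s of the 50 s allowed. The hand-in reports no verdict.

**What I did:** I gripped the jar by its cap flats and lowered it into the well. Firm contact came at TCP height 71.8 mm (72 mm predicted), with about 9 N of press. I then turned the cap anticlockwise while following its rise and lifted it.

**Last checks:**
- **Cap release:** during the lift the force peaked at −2.6 N, less than the roughly 5.5 N measured carrying the jar. It then fell to about −0.5 N, so the cap came off without lifting the jar. The ridge stayed put in the gripper, so the cap did not slip. Allowing for play, I estimate the thread at 1.17 to 1.36 rad; it was not measured directly.
- **Jar:** the depth points fit a seated jar, but they are coarse: body top somewhere in 50–62 mm against 56 mm expected.
- **Cap position:** held level and still, rim about 112 mm above the jar's underside and roughly 3 cm clear of the mouth.
- **Bystanders:** wrench, brush, tin and oil can look unmoved in the top picture. The wheel was hidden there by the arm, but nothing went near it.

**Disagreements:** the reaction moment while turning was mostly 0.2 to 0.3 N·m, below the 0.4 N·m stated for the thread. The wrist force at the end read −1.5 N against the earlier −0.5 N, which I put down to sensor noise. My rough first holder reading from the scene camera was about 6–7 mm off the later bolt and mouth measurements, which agreed with each other to about 1 mm.

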